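Slide a used test coupon off its spring ledge into the discard chute

TASK

Clear the used steel test coupon from the discard station: it lies sunk in its nest where it cannot be gripped, so press a fingertip on its top and slide it out along the ledge, then push it over the open edge so that it drops down the chute and comes to rest in the clear tray. Press gently, with 6 or 7 N and never more than 10 N on the coupon, do not press hard on the station, do not lift it off the ledge, and leave the other things on the bench where they are.

Things in the scene. Friction and masses are not known exactly. Their poses are not given: they have to be found in the camera images.
- coupon: the coupon: plain dark steel plate, 60 long (x, toward the open edge), 46 wide (y), 8 thick (z), 0.12 to 0.19 kg. Origin at the centre of its underside; top 8 mm above. A sprung black pad presses on its +y side over the first part of the way: it follows the fingertip only if pressed firmly (6 to 7 N does; friction is hidden); at less the finger slips. Press on its rear half; the way out is straight
- station: fixed grey discard station. Origin on the bench (z = 0) under the ledge; x is the push direction, y left of it, z up. The ledge is a white plate, top 110 mm above the origin when unloaded, from x = -75 to +57 mm, on a stiff spring: pressed, it yields straight down, about 1 mm per 10 N (4 mm at most), and comes back up. Aluminium guides along both sides, 48 mm apart, 8 mm higher than the plate
- nest (a point): middle of the top front edge of the nest's rear wall, 8 mm above the plate (station x = -75 mm); axes as the station's. The coupon at first lies here with 2 mm or less of room all round, flush with the walls, so its rear end and sides cannot be reached. Once it has been slid on 50 mm or more, a closed gripper fits on the bare plate behind it, between the guides, to push its rear end
- edge (a point): middle of the ledge's open front edge, on the plate's upper face, where the chute begins; axes as the station's. Beyond it the steep steel chute (60 mm wide, walls 8 mm higher than the ledge) falls in +x to the tray
- tray_floor (a point): centre of the inner floor of the clear tray (fixed, 94 mm along the push direction by 60 mm inside, walls 30 mm high) at the foot of the chute; axes as the station's
- dropper_bottle: bystander: small pale dropper bottle, 25 mm wide, 68 mm high, beside the station; origin under its centre
- mohr_clip: bystander: flat wire tube clip, 66x23x7 mm, beside the chute; origin under its centre
- marker: bystander: marker with a red cap, 113 mm long, lying right of the station; origin under its centre
- screw_cap: bystander: pale ribbed screw cap, 44 mm wide, 23 mm high; origin under its centre
- petri: bystander: petri dish, 70 mm wide, 17 mm high; origin under its centre
- disc_filter: bystander: pale vent filter disc, 44 mm wide, 39 mm high; origin under its centre

How it is judged:
On the way:
1. the coupon has been slid at least 40 mm along the ledge and is still on it (x of coupon in the frame of station between -0.004 and 0.06 m and z of coupon in the frame of station above 0.09 m), for 0.1 s.
At the end, for the whole second after the job is handed in: the coupon rests in the tray: its origin within the tray's inner walls (47 mm along, 30 mm across from the floor's centre) and less than 30 mm above the tray's floor, at rest (under 0.02 m/s) (x of coupon in the frame of tray_floor between -0.047 and 0.047 m and y of coupon in the frame of tray_floor between -0.03 and 0.03 m and z of coupon in the frame of tray_floor below 0.03 m and linear speed of coupon below 0.02 m/s); the robot touches nothing.
It fails at once if the fingers bear on the coupon with more than 12 N (contact force between the fingers and coupon above 12 N).
It fails at once if the fingers bear on the station with more than 20 N (contact force between the fingers and station above 20 N).
It fails at once if the coupon is lifted more than 15 mm off the ledge (z of coupon in the frame of station above 0.125 m).
It fails at once if a bystander is moved by more than 30 mm (distance of any of dropper_bottle, mohr_clip, marker, screw_cap, petri, disc_filter from where it was at the start of the episode above 0.03 m).
It also fails if it takes over 48 s, if anything falls off the work surface, if the arm or the gripper's body presses on something with over 40 N, if the wrist force passes 120 N, or if a joint passes its speed limit or range.

ROBOT

A 6-joint arm with a two-finger parallel gripper is mounted at the origin on a cart in front of the work surface, level with it; the furniture and walls round the work are solid. World frame = base frame: x ahead of the robot, y to its left, z up, the work surface at z = 0. Lengths are in m, angles in rad, forces in N, time in s.
With the tool pointing down it reaches from about 0.425 to 0.95 m from the base axis. Payload 3.5 kg.
Tool frame: the origin (TCP) lies on the centre line of the jaws, within the pads' length; the fingertips stand 17 mm ahead of it and the grasp point (between the pads) lies 2 mm behind it; z points along the fingers, y is the line along which they close (so a half turn about z gives the same grasp; the last joint's range is limited). The gripper opens to 85 mm and grips with 20 to 120 N. Pads are 22 mm wide; open, the fingers measure 114 mm over their backs; the gripper's body (76 mm by 85 mm) begins 54 mm behind the grasp point. The pads swing forward as they close: fully open they stand 13 mm farther back than shut.
Start: joints at [1.09, 0.286, 1.577, -0, 1.279, -0.15], TCP at [0.219, 0.638, 0.248] pointing down, gripper open.
Joint ranges: [-2.77, 2.77], [-0.9, 2.22], [0.21, 2.48], [-1.53, 4.67], [0.24, 2.81], [-2.84, 2.84]. Speed limits (rad/s): [2.79, 2.79, 3.14, 3.14, 3.14, 3.14].

INTERFACE

Orientations are given as a unit quaternion [x, y, z, w].
In Python, from plant import ctrl gives the robot as it stands. The module is installed in compiled form; this text tells all that it offers.
- The arm moves only by the tool drive_tool, never from a script. Its argument "moves" is a list of rows, each a list of 3 entries, a list of its own where there are three numbers: the turn, a rotation vector about the tool's x, y, z in rad, then the shift along the tool's x, y, z in m, then the finger opening in m, from 0 to 0.0854. A call has 1 to 5 rows; each row shifts and turns the commanded pose from where the row before left it, along the tool's axes as they then stand; what a row does not reach is not made up. A row lasts 1/8 s, in which the tool goes at most 62.5 mm and 10.7 degrees, less where a joint would pass 70% of its speed; a pose out of reach is approached as far as the arm can. A call with a gripper value outside its range is refused whole. The fingers move at their own pace and stop on an object; "grip_force" is the grip in N (left out, the last holds). Time passes only in rows, so rows that do not move let the fingers close. It gives the time, the measured TCP pose, the force, the opening and the grip force at its end, in the units of the state.
- ctrl.get_state(): the state, without advancing time (a new reading comes with each control period).
- ctrl.read_camera(name): name is "side" or "top" or "wrist"; returns a dict with "image" (400x640x3 uint8, red, green, blue), "fx", "fy", "cx", "cy" (pixels), "dist" ([k1, k2, p1, p2, k3] as OpenCV has them; the pictures are not rectified), "R" (3x3) and "t" (3): a world point X has camera coordinates R X + t. Camera axes: x right, y down, z forward; pixel columns grow to the right and rows downward; lengths in m; the calibration is good to about 2 mm. A picture is of the moment at which its call begins. There is no depth.
- ctrl.sign_off(): hands the job in; it is judged then, once.
The state is a dict: "time": time; "qpos": joint angles; "dq": joint speeds; "joint_efforts": joint torques, N m; "eef_pos": TCP position; "tcp_rot": TCP orientation; "contact_force": force on the tool from outside, world axes, zero at the start; "wrist_torque": the same for the moment, N m; "opening": opening from 0.0 (shut) to 1.0 (fully open); "finger_force": force on a finger pad.
Only numpy, scipy, OpenCV 4.12 (cv2) and the standard library are available. Lean on these libraries where they do the work, as an engineer would, in place of code of your own. Each camera call takes 0.05 s, during which the arm holds its last target. There are 200 camera calls.

## Working session

There is one attempt and no reset: what is moved stays moved. The work goes in short steps, Python scripts to look and compute and a tool call to move; the robot and the scene stay as the last step left them, time stands still between calls to the robot, and variables do not carry over. Pictures are saved under pics/ and viewed, at most 10 in all, crops included, and the job is handed in when it is done.

Besides the shell and the picture viewer there is one more tool, called after "Emit:" as a command line: name --argument value ..., lists and objects as JSON in quotes. drive_tool: Moves the arm, as the interface text tells. Its arguments: {"type":"object","properties":{"moves":{"type":"array","items":{"type":"array"}},"grip_force":{"type":"number"}},"required":["moves"]}

```bash
mkdir -p pics; python3 - <<'E'
from plant import ctrl
import cv2,numpy as np
ims=[]
for n in("side","top"):
    c=ctrl.read_camera(n); cv2.imwrite(f"pics/{n}0.png",c["image"][:,:,::-1])
    print(n,c["fx"],c["cx"],c["cy"],c["dist"],np.round(c["R"],3).tolist(),np.round(c["t"],3))
s=ctrl.get_state();print(s)
E
```

```text
side 367.89330053755776 320.68947816574234 201.31952109383644 [0.01970862 0.         0.         0.         0.        ] [[-0.96, 0.28, -0.008], [0.249, 0.842, -0.479], [-0.127, -0.462, -0.878]] [ 0.546 -0.054  1.122]
top 484.2567413400466 328.1297222852259 198.48139153662257 [-0.13830305  0.          0.          0.          0.        ] [[-0.023, -1.0, -0.002], [-0.992, 0.023, -0.123], [0.123, -0.001, -0.992]] [-0.022  0.529  1.255]
{'time': 0.1, 'qpos': array([ 1.08998389e+00,  2.87118808e-01,  1.57803860e+00,  2.59842671e-05,
        1.27858405e+00, -1.49991847e-01]), 'dq': array([-0.00239337, -0.00177018, -0.00153965,  0.00278991, -0.00094795,
       -0.00168834]), 'joint_efforts': array([ 1.94992931e-04, -4.07298410e+01, -2.93697810e+01, -1.54965865e-04,
        3.45487337e-03, -3.08811451e-06]), 'eef_pos': array([0.2189542 , 0.63791364, 0.2470533 ]), 'tcp_rot': array([ 1.64660649e-01,  9.86349693e-01, -1.01754601e-03, -3.45102208e-04]), 'contact_force': array([-0.16530568,  0.58775516,  0.09906073]), 'wrist_torque': array([0.01632616, 0.02203289, 0.0641024 ]), 'finger_force': 0.0, 'opening': 1.00283989852219}
```

View pics/side0.png

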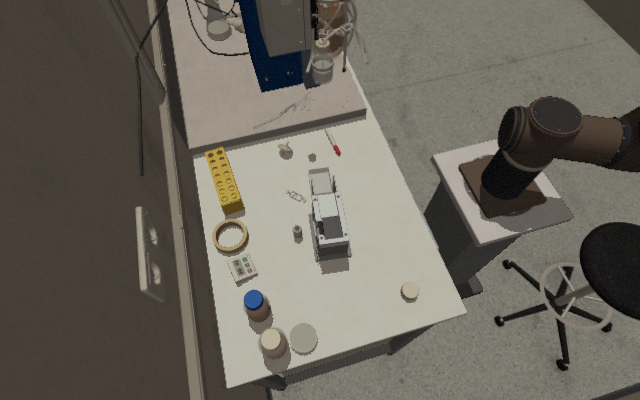

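View pics/top0.png

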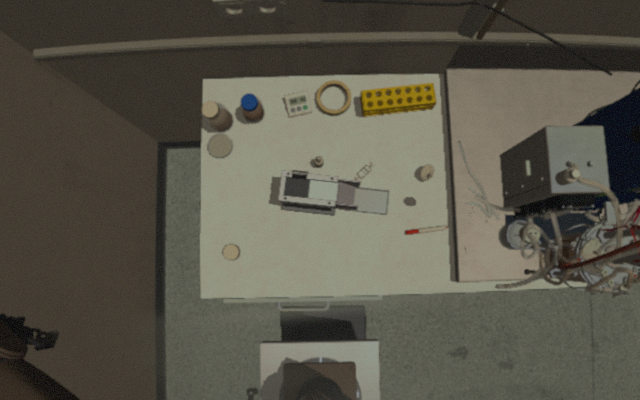

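The station is near the bench centre: about px (280–390, 170–215) in the top view and (310–350, 170–260) in the side view. It pushes toward image right, roughly world -y. I'll crop in closer.

```bash
python3 - <<'E'
import cv2,numpy as np
a=cv2.imread("pics/top0.png")[160:225,265:400]; b=cv2.imread("pics/side0.png")[160:265,300:360]
a=cv2.resize(a,None,fx=5.5,fy=5.5,interpolation=cv2.INTER_CUBIC)
cv2.imwrite("pics/topc.png",a)
b=cv2.resize(b,None,fx=5.5,fy=5.5,interpolation=cv2.INTER_CUBIC);cv2.imwrite("pics/sidec.png",b)
E
```

```text
(no output)
```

View pics/topc.png

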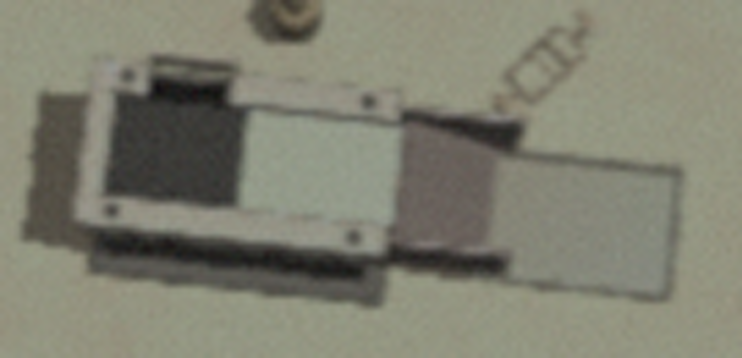

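View pics/sidec.png

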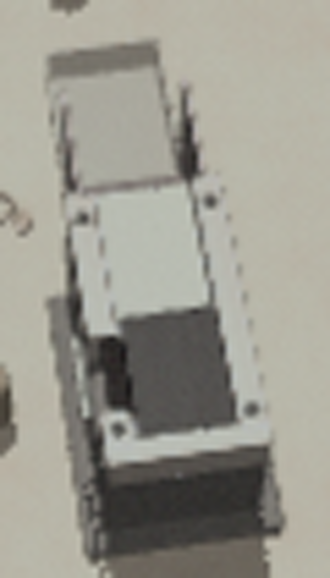

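Top crop: the coupon's corners are at (108,95), (105,198), (245,108) and (237,208), with the black pad on the +y side. The plate's front edge runs (400,118)–(388,228). Side crop: coupon corners at about (135,430), (236,418), (210,305) and (118,320).

```bash
cat > h.py <<'E'
from plant import ctrl
import cv2,numpy as np
def cast(c,px,z):
    K=np.array([[c["fx"],0,c["cx"]],[0,c["fy"],c["cy"]],[0,0,1.]])
    u=cv2.undistortPoints(np.array(px,float).reshape(-1,1,2),K,np.array(c["dist"])).reshape(-1,2)
    R,t=np.array(c["R"]),np.array(c["t"]); C=-R.T@t
    d=np.c_[u,np.ones(len(u))]@R
    return C+d*((z-C[2])/d[:,2])[:,None]
E
python3 - <<'E'
from h import *
f=lambda p,o:np.array(p,float)/5.5+np.array(o)-.4
c=ctrl.read_camera("top");o=(265,160)
A=cast(c,f([(108,95),(105,198),(245,108),(237,208)],o),.118);B=cast(c,f([(400,118),(388,228)],o),.110)
T=cast(c,f([(680,168),(668,298)],o),.03)
c=ctrl.read_camera("side");o=(300,160)
S=cast(c,f([(236,418),(135,430),(210,305),(118,320)],o),.118)
# screws in both views (rear L, rear R, front L, front R)
for X in(A,S,B,T):print(np.round(X,4).tolist(),np.round(X.mean(0),4))
for n,X in(("top",A),("side",S)):
    d=X[2]+X[3]-X[0]-X[1];w=X[0]+X[1]-X[2]-X[3]
    print(n,np.arctan2(d[1],d[0]),np.linalg.norm(d[:2])/2)
d=B.mean(0)-A[:2].mean(0);print(np.arctan2(d[1],d[0]),np.linalg.norm(d[:2]))
E
```

```text
[[0.5747, 0.0742, 0.118], [0.5275, 0.0761, 0.118], [0.5672, 0.012, 0.118], [0.5216, 0.0165, 0.118]] [0.5477 0.0447 0.118 ]
[[0.5325, 0.0746, 0.118], [0.5781, 0.0673, 0.118], [0.5266, 0.0168, 0.118], [0.57, 0.0121, 0.118]] [0.5518 0.0427 0.118 ]
[[0.5623, -0.0583, 0.11], [0.5118, -0.0516, 0.11]] [ 0.537 -0.055  0.11 ]
[[0.5474, -0.1957, 0.03], [0.4841, -0.1874, 0.03]] [ 0.5157 -0.1915  0.03  ]
top -1.680438148212268 0.06129233091875184
side -1.6944233611234572 0.05695441853521869
-1.6782563287760872 0.13089358859996866
```

Emit:
drive_tool --moves '[[[0,0,-0.111],[0,0,0],0],[[0,0,-0.111],[0,0,0],0],[[0,0,0],[-0.0327,-0.0454,0],0],[[0,0,0],[-0.0327,-0.0454,0],0],[[0,0,0],[-0.0327,-0.0454,0],0]]' --grip_force 40

```text
time: 0.82
eef_pos: [0.3024, 0.4909, 0.2481]
tcp_rot: [0.054, 0.999, -0.0, 0.0]
contact_force: [0.6, -0.3, 0.6]
opening: -0.002
finger_force: 0.0
```

Emit:
drive_tool --moves '[[[0,0,0],[-0.0327,-0.0454,0],0],[[0,0,0],[-0.0327,-0.0454,0],0],[[0,0,0],[-0.0327,-0.0454,0],0],[[0,0,0],[-0.0327,-0.0454,0],0],[[0,0,0],[-0.0327,-0.0454,0],0]]'

```text
time: 1.45
eef_pos: [0.4403, 0.2473, 0.2484]
tcp_rot: [0.054, 0.999, 0.0, 0.0]
contact_force: [0.4, -0.3, -0.7]
opening: 0.002
finger_force: 0.0
```

Emit:
drive_tool --moves '[[[0,0,0],[-0.0327,-0.0454,0],0],[[0,0,0],[-0.0327,-0.0454,0],0],[[0,0,0],[0,0,0],0],[[0,0,0],[0,0,0],0],[[0,0,0],[0,0,0],0]]'

```text
time: 2.08
eef_pos: [0.4943, 0.1527, 0.2482]
tcp_rot: [0.053, 0.999, 0.0, -0.0]
contact_force: [0.1, -0.8, 0.5]
opening: 0.003
finger_force: 0.0
```

Emit:
drive_tool --moves '[[[0,0,0],[-0.033,-0.046,0],0],[[0,0,0],[-0.033,-0.046,0],0],[[0,0,0],[0,0,0.04],0],[[0,0,0],[0,0,0.04],0],[[0,0,0],[0,0,0],0]]'

```text
time: 2.7
eef_pos: [0.5477, 0.0544, 0.1645]
tcp_rot: [0.053, 0.999, 0.0, -0.004]
contact_force: [-0.4, -0.0, 0.1]
opening: -0.004
finger_force: 0.0
```

```bash
python3 - <<'E'
from h import *
s=ctrl.get_state();print(s["eef_pos"],s["contact_force"])
w=ctrl.read_camera("wrist")["image"][:,:,::-1]; d=ctrl.read_camera("side")["image"][:,:,::-1]
d=cv2.resize(d[140:290,280:400],None,fx=3.5,fy=3.5,interpolation=cv2.INTER_CUBIC)
w=cv2.resize(w,(420*8//7//1,300));h=np.zeros((525,w.shape[1]+d.shape[1],3),np.uint8)
h=h[:, :800] if h.shape[1]>800 else h
w=cv2.resize(w,(800-d.shape[1],int(400*(800-d.shape[1])/640)))
h=np.zeros((525,800,3),np.uint8);h[:w.shape[0],:w.shape[1]]=w;h[:,w.shape[1]:]=d
cv2.imwrite("pics/c1.png",h)
E
```

```text
[0.5476547  0.05436723 0.16454343] [-0.37371514 -0.01337469  0.1083356 ]
```

View pics/c1.png

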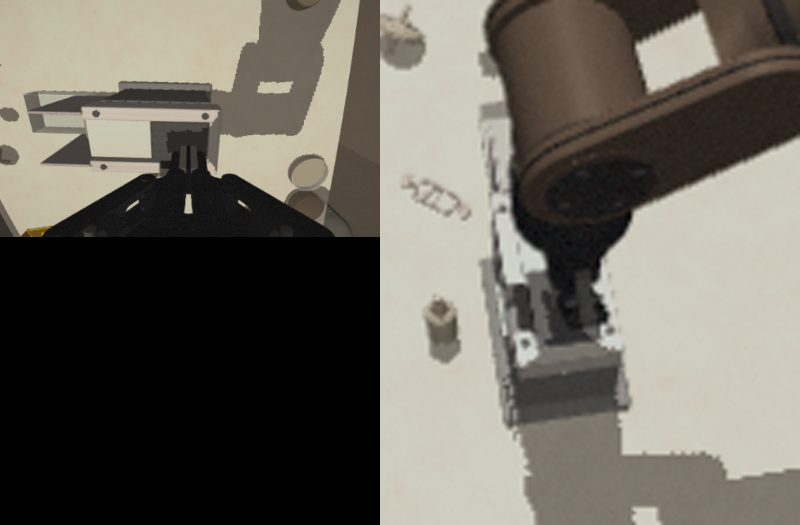

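The tips are over the coupon's rear half, with the coupon at wrist px about (150–210, 120–160) and the tips at (188,150). Descending.

Emit:
drive_tool --moves '[[[0,0,0],[0,0,0.014],0],[[0,0,0],[0,0,0.006],0],[[0,0,0],[0,0,0.003],0],[[0,0,0],[0,0,0],0],[[0,0,0],[0,0,0],0]]'

```text
time: 3.42
eef_pos: [0.5508, 0.0529, 0.1456]
tcp_rot: [0.054, 0.999, -0.0, 0.0]
contact_force: [-0.7, 0.5, 0.4]
opening: 0.001
finger_force: 0.0
```

Emit:
drive_tool --moves '[[[0,0,0],[0,0,0.0005],0],[[0,0,0],[0,0,0.0005],0],[[0,0,0],[0,0,0],0]]'

```text
time: 3.8
eef_pos: [0.5506, 0.053, 0.1443]
tcp_rot: [0.054, 0.999, -0.0, -0.0]
contact_force: [-0.6, 0.1, 0.6]
opening: 0.004
finger_force: 0.0
```

Emit:
drive_tool --moves '[[[0,0,0],[0,0,0.003],0],[[0,0,0],[0,0,0.002],0],[[0,0,0],[0,0,0.001],0],[[0,0,0],[0,0,0],0]]'

```text
time: 4.3
eef_pos: [0.5505, 0.053, 0.1382]
tcp_rot: [0.054, 0.999, 0.0, -0.0]
contact_force: [-0.3, 0.2, -0.5]
opening: -0.001
finger_force: 0.0
```

Emit:
drive_tool --moves '[[[0,0,0],[0,0,0.0005],0],[[0,0,0],[0,0,0.0005],0],[[0,0,0],[0,0,0],0]]'

```text
time: 4.68
eef_pos: [0.5506, 0.053, 0.1373]
tcp_rot: [0.054, 0.999, -0.0, -0.0]
contact_force: [-0.1, 0.6, 0.3]
opening: 0.001
finger_force: 0.0
```

Emit:
drive_tool --moves '[[[0,0,0],[0,0,0.0004],0],[[0,0,0],[0,0,0],0]]'

```text
time: 4.92
eef_pos: [0.5506, 0.053, 0.1369]
tcp_rot: [0.054, 0.999, -0.0, -0.0]
contact_force: [0.9, -0.0, -1.3]
opening: -0.002
finger_force: 0.0
```

Emit:
drive_tool --moves '[[[0,0,0],[0,0,0.0005],0],[[0,0,0],[0,0,0],0]]'

```text
time: 5.18
eef_pos: [0.5506, 0.053, 0.1364]
tcp_rot: [0.054, 0.999, -0.0, -0.0]
contact_force: [0.4, 0.1, 0.1]
opening: 0.002
finger_force: 0.0
```

Emit:
drive_tool --moves '[[[0,0,0],[0,0,0.0005],0],[[0,0,0],[0,0,0],0]]'

```text
time: 5.42
eef_pos: [0.5506, 0.053, 0.1359]
tcp_rot: [0.054, 0.999, -0.0, -0.0]
contact_force: [0.6, 0.1, 0.1]
opening: 0.002
finger_force: 0.0
```

Emit:
drive_tool --moves '[[[0,0,0],[0,0,0.0005],0],[[0,0,0],[0,0,0],0]]'

```text
time: 5.68
eef_pos: [0.5506, 0.0529, 0.1354]
tcp_rot: [0.054, 0.999, 0.0, -0.0]
contact_force: [-0.7, 1.2, -0.6]
opening: 0.001
finger_force: 0.0
```

Emit:
drive_tool --moves '[[[0,0,0],[0,0,0.0003],0],[[0,0,0],[0,0,0],0]]'

```text
time: 5.92
eef_pos: [0.5506, 0.053, 0.1351]
tcp_rot: [0.054, 0.999, 0.0, 0.0]
contact_force: [-0.9, 0.4, 0.2]
opening: -0.004
finger_force: 0.0
```

Emit:
drive_tool --moves '[[[0,0,0],[0,0,0.0004],0],[[0,0,0],[0,0,0],0]]'

```text
time: 6.18
eef_pos: [0.5507, 0.053, 0.135]
tcp_rot: [0.054, 0.999, -0.0, 0.0]
contact_force: [-1.1, 0.8, 1.0]
opening: 0.002
finger_force: 0.9
```

Emit:
drive_tool --moves '[[[0,0,0],[0,0,0.0003],0],[[0,0,0],[0,0,0],0]]'

```text
time: 6.42
eef_pos: [0.5507, 0.0529, 0.1348]
tcp_rot: [0.054, 0.999, -0.0, 0.0]
contact_force: [-1.0, -0.8, 3.4]
opening: -0.001
finger_force: 1.8
```

Emit:
drive_tool --moves '[[[0,0,0],[0,0,0.0003],0],[[0,0,0],[0,0,0.0003],0],[[0,0,0],[0,0,0],0]]'

```text
time: 6.8
eef_pos: [0.5508, 0.053, 0.1345]
tcp_rot: [0.054, 0.999, -0.0, 0.0]
contact_force: [-1.8, 0.4, 5.5]
opening: -0.004
finger_force: 2.8
```

```bash
python3 - <<'E'
from plant import ctrl
s=ctrl.get_state();print(s["eef_pos"],s["contact_force"],s["finger_force"])
E
```

```text
[0.55081992 0.05296848 0.13449087] [-1.83204637  0.37022491  5.51963768] 2.8087080270051956
```

Emit:
drive_tool --moves '[[[0,0,0],[0,0,0.0003],0],[[0,0,0],[0,-0.001,0],0],[[0,0,0],[0,-0.002,0],0],[[0,0,0],[0,-0.002,0],0]]'

```text
time: 7.3
eef_pos: [0.5509, 0.0484, 0.1346]
tcp_rot: [0.054, 0.999, 0.001, 0.001]
contact_force: [-0.7, 1.1, 5.5]
opening: -0.001
finger_force: 2.8
```

Emit:
drive_tool --moves '[[[0,0,0],[0,-0.001,0.0003],0],[[0,0,0],[0,-0.002,0],0],[[0,0,0],[0,-0.002,0],0]]'

```text
time: 7.68
eef_pos: [0.5503, 0.0434, 0.1344]
tcp_rot: [0.054, 0.999, 0.001, 0.001]
contact_force: [-2.1, 1.2, 6.3]
opening: -0.003
finger_force: 3.3
```

```bash
python3 - <<'E'
from h import *
s=ctrl.get_state();print(s["eef_pos"],s["contact_force"],s["finger_force"])
a=ctrl.read_camera("wrist")["image"][:,:,::-1]; d=ctrl.read_camera("side")["image"][:,:,::-1]
d=cv2.resize(d[170:270,290:370],None,fx=5,fy=5,interpolation=cv2.INTER_CUBIC)
a=cv2.resize(a[100:330,120:400],(390,320),interpolation=cv2.INTER_CUBIC)
h=np.zeros((500,800,3),np.uint8);h[:320,:390]=a;h[:,400:]=d
cv2.imwrite("pics/c2.png",h)
E
```

```text
[0.55028408 0.04342352 0.13444878] [-2.06372519  1.2393182   6.29679655] 3.3337806058261776
```

View pics/c2.png

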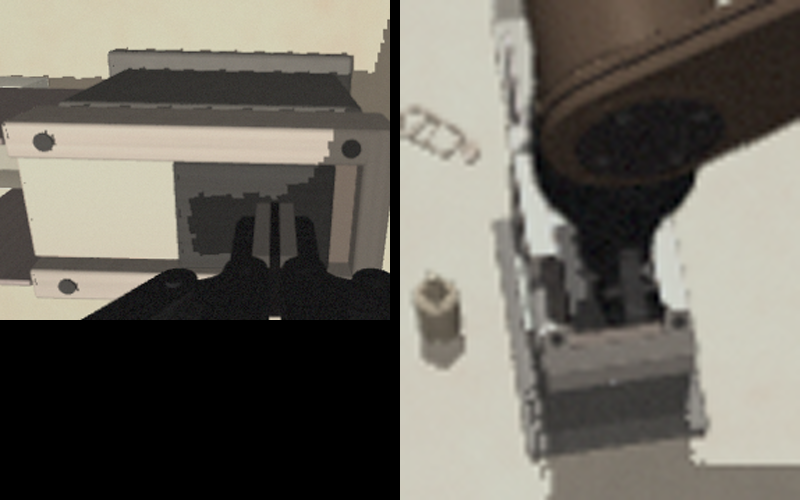

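The coupon follows: a bare gap of about 9 mm (wrist crop px 333–357) has opened behind it, and the fingers are still on its rear half. Continuing.

Emit:
drive_tool --moves '[[[0,0,0],[0.0003,-0.002,0],0],[[0,0,0],[0.0002,-0.0025,0],0],[[0,0,0],[0,-0.0025,0],0],[[0,0,0],[0,-0.0025,0],0]]'

```text
time: 8.28
eef_pos: [0.549, 0.034, 0.1345]
tcp_rot: [0.054, 0.999, 0.001, 0.001]
contact_force: [-0.2, 1.5, 5.9]
opening: 0.001
finger_force: 3.1
```

Emit:
drive_tool --moves '[[[0,0,0],[0,-0.0025,0],0],[[0,0,0],[0,-0.0025,0],0],[[0,0,0],[0,-0.0025,0],0],[[0,0,0],[0,-0.0025,0],0]]'

```text
time: 8.78
eef_pos: [0.5477, 0.024, 0.1345]
tcp_rot: [0.054, 0.999, 0.0, 0.001]
contact_force: [-1.0, 1.9, 6.3]
opening: 0.002
finger_force: 3.3
```

Emit:
drive_tool --moves '[[[0,0,0],[0,-0.003,0],0],[[0,0,0],[0,-0.003,0],0],[[0,0,0],[0,-0.003,0],0],[[0,0,0],[0,-0.003,0],0]]'

```text
time: 9.28
eef_pos: [0.5466, 0.012, 0.1345]
tcp_rot: [0.054, 0.999, 0.0, 0.001]
contact_force: [-1.1, 1.5, 6.5]
opening: -0.002
finger_force: 3.2
```

Emit:
drive_tool --moves '[[[0,0,0],[0,-0.003,0],0],[[0,0,0],[0,-0.003,0],0],[[0,0,0],[0,-0.003,0],0],[[0,0,0],[0,-0.003,0],0]]'

```text
time: 9.78
eef_pos: [0.5456, -0.0, 0.1346]
tcp_rot: [0.055, 0.999, 0.0, 0.002]
contact_force: [0.9, 2.2, 5.8]
opening: 0.0
finger_force: 2.9
```

```bash
python3 - <<'E'
from h import *
a=ctrl.read_camera("wrist")["image"][:,:,::-1]
cv2.imwrite("pics/c3.png",a)
E
```

```text
(no output)
```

View pics/c3.png

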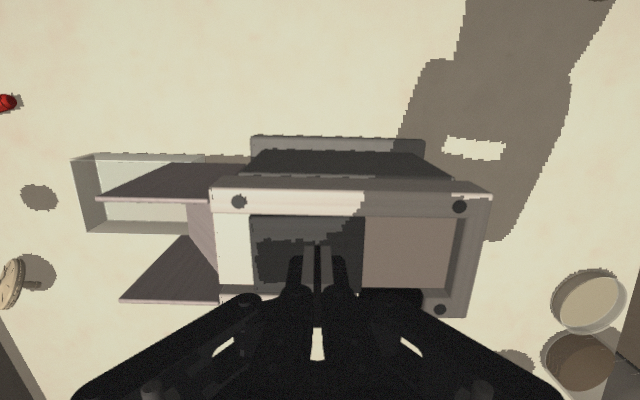

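The coupon (px 250–364) has slid about 52 mm and is still on the ledge, with bare plate behind it (364–452). I'll slide it a little further, then lift, go behind it and push.

Emit:
drive_tool --moves '[[[0,0,0],[0,-0.003,0],0],[[0,0,0],[0,-0.003,0],0],[[0,0,0],[0,0,0],0],[[0,0,0],[0,0,-0.01],0],[[0,0,0],[0,0,-0.01],0]]'

```text
time: 10.45
eef_pos: [0.5433, -0.0061, 0.1532]
tcp_rot: [0.054, 0.999, 0.0, -0.0]
contact_force: [-0.6, 0.0, 0.2]
opening: -0.003
finger_force: 0.0
```

Emit:
drive_tool --moves '[[[0,0,0],[0,0.02,0],0],[[0,0,0],[0,0.022,0],0],[[0,0,0],[0,0,0],0],[[0,0,0],[0,0,0],0]]'

```text
time: 10.95
eef_pos: [0.548, 0.0361, 0.1529]
tcp_rot: [0.054, 0.999, -0.0, -0.0]
contact_force: [-0.1, 0.0, -0.3]
opening: 0.001
finger_force: 0.0
```

```bash
python3 - <<'E'
from h import *
s=ctrl.get_state();print(s["eef_pos"],s["contact_force"],s["finger_force"])
a=ctrl.read_camera("wrist")["image"][:,:,::-1]
cv2.imwrite("pics/c4.png",a)
E
```

```text
[0.5479694  0.03607744 0.15288447] [-0.08430398  0.01809132 -0.33610534] 0.0
```

View pics/c4.png

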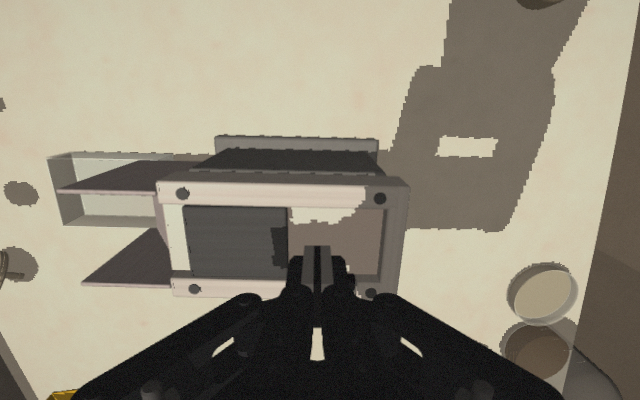

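The coupon rear is at px 288 and the tips are at 300–333, above bare plate. Descending behind it.

Emit:
drive_tool --moves '[[[0,0,0],[0,0,0.01],0],[[0,0,0],[0,0,0.008],0],[[0,0,0],[0,0,0.003],0],[[0,0,0],[0,0,0.001],0],[[0,0,0],[0,0,0],0]]'

```text
time: 11.62
eef_pos: [0.5483, 0.0355, 0.1313]
tcp_rot: [0.054, 0.999, -0.0, 0.0]
contact_force: [-0.4, -0.1, 1.1]
opening: 0.001
finger_force: 0.0
```

Emit:
drive_tool --moves '[[[0,0,0],[0,0,0.001],0],[[0,0,0],[0,-0.002,0],0],[[0,0,0],[0,-0.003,0],0],[[0,0,0],[0,-0.003,0],0],[[0,0,0],[0,-0.003,0],0]]'

```text
time: 12.25
eef_pos: [0.547, 0.0244, 0.1302]
tcp_rot: [0.054, 0.999, 0.0, -0.0]
contact_force: [-0.2, -0.1, -0.1]
opening: -0.0
finger_force: 0.0
```

Emit:
drive_tool --moves '[[[0,0,0],[0,-0.004,0],0],[[0,0,0],[0,-0.004,0],0],[[0,0,0],[0,-0.004,0],0],[[0,0,0],[0,-0.004,0],0],[[0,0,0],[0,-0.004,0],0]]'

```text
time: 12.88
eef_pos: [0.5448, 0.0045, 0.1302]
tcp_rot: [0.054, 0.999, 0.0, -0.0]
contact_force: [0.5, -0.1, 0.8]
opening: -0.002
finger_force: 0.1
```

Emit:
drive_tool --moves '[[[0,0,0],[0,-0.005,0],0],[[0,0,0],[0,-0.005,0],0],[[0,0,0],[0,-0.005,0],0],[[0,0,0],[0,-0.005,0],0],[[0,0,0],[0,-0.005,0],0]]'

```text
time: 13.5
eef_pos: [0.5421, -0.0204, 0.1302]
tcp_rot: [0.054, 0.999, 0.0, -0.0]
contact_force: [0.2, 0.5, 1.1]
opening: 0.002
finger_force: 0.1
```

Emit:
drive_tool --moves '[[[0,0,0],[0,-0.005,0],0],[[0,0,0],[0,-0.005,0],0],[[0,0,0],[0,-0.005,0],0],[[0,0,0],[0,0,0],0],[[0,0,0],[0,0,0],0]]'

```text
time: 14.12
eef_pos: [0.5408, -0.0351, 0.1305]
tcp_rot: [0.054, 0.999, -0.0, 0.0]
contact_force: [-0.1, -0.7, 2.0]
opening: 0.003
finger_force: 0.9
```

```bash
python3 - <<'E'
from h import *
a=ctrl.read_camera("wrist")["image"][:,:,::-1]
cv2.imwrite("pics/c5.png",a)
E
```

```text
(no output)
```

View pics/c5.png

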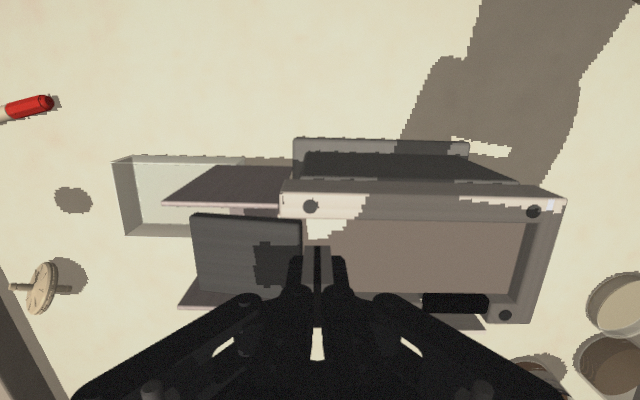

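The coupon (px 190–300) is tipping over the edge, with its rear end still against the fingers. I'll push further.

Emit:
drive_tool --moves '[[[0,0,0],[0,-0.003,0],0],[[0,0,0],[0,-0.003,0],0],[[0,0,0],[0,-0.003,0],0],[[0,0,0],[0,0,0],0]]'

```text
time: 14.68
eef_pos: [0.5389, -0.0439, 0.1295]
tcp_rot: [0.055, 0.999, 0.0, -0.001]
contact_force: [-1.0, -0.1, -0.3]
opening: 0.001
finger_force: 0.0
```

Emit:
drive_tool --moves '[[[0,0,0],[0,-0.003,0],0],[[0,0,0],[0,-0.003,0],0],[[0,0,0],[0,-0.002,0],0],[[0,0,0],[0,0,0],0]]'

```text
time: 15.18
eef_pos: [0.5386, -0.052, 0.1302]
tcp_rot: [0.055, 0.999, 0.0, -0.0]
contact_force: [0.3, -0.6, 0.5]
opening: 0.002
finger_force: 0.0
```

```bash
python3 - <<'E'
from h import *
a=ctrl.read_camera("wrist")["image"][:,:,::-1]
cv2.imwrite("pics/c6.png",a)
E
```

```text
(no output)
```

View pics/c6.png

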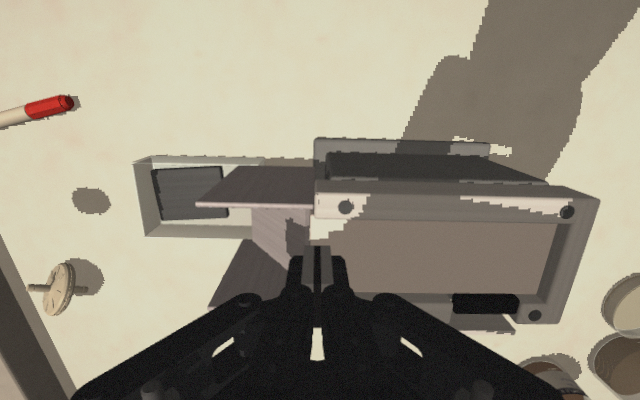

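The coupon lies flat in the tray (px 153–228, 167–220). I'll lift clear and hand in.

Emit:
drive_tool --moves '[[[0,0,0],[0,0,-0.02],0],[[0,0,0],[0,0,-0.04],0],[[0,0,0],[0,0,-0.04],0],[[0,0,0],[0,0,0],0],[[0,0,0],[0,0,0],0]]'

```text
time: 15.85
eef_pos: [0.5382, -0.0517, 0.2295]
tcp_rot: [0.054, 0.999, 0.0, -0.0]
contact_force: [0.3, -0.5, -0.1]
opening: 0.003
finger_force: 0.0
```

```bash
python3 -c "
from plant import ctrl
print(ctrl.get_state()['eef_pos'],ctrl.sign_off())"
```

```text
the job is handed in; nothing more can be done
[ 0.53822868 -0.05168849  0.22954515] None
```

The coupon was slid out at about 6 N, pushed over the open edge and seen lying flat in the tray; the arm was lifted clear and the job handed in at about 16 s (sign-off returned no verdict).

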